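# Dock the tray under the filling hopper and open the gate

## Robot

A 6-joint arm with a two-finger parallel gripper is mounted at the origin on the work surface. World frame = base frame: x ahead of the robot, y to its left, z up, the work surface at z = 0. Lengths are in m, angles in rad, forces in N, time in s.
With the tool pointing down it reaches from about 0.375 to 0.75 m from the base axis. Payload 9 kg.
Tool frame: the origin (TCP) lies at the very end of the fingers, on their centre line; the grasp point (between the pads) lies 19 mm behind it; z points along the fingers, y is the line along which they close (so a half turn about z gives the same grasp; the last joint's range is limited). The gripper opens to 85 mm and grips with 20 to 120 N. Pads are 22 mm wide; open, the fingers measure 114 mm over their backs; the gripper's body (76 mm by 85 mm) begins 54 mm behind the grasp point. The pads swing forward as they close: fully open they stand 13 mm farther back than shut.
Start: joints at [-1.379, 0.104, 0.097, 1.564, 0, 1.353], TCP at [0.239, -0.55, 0.195] pointing down, gripper open.
Joint ranges: [-2.99, 2.99], [-0.84, 1.86], [-1.1, 1.16], [-1.84, 2.11], [-1.51, 1.56], [-3.14, 3.14]. Speed limits (rad/s): [2.22, 2.22, 2.57, 3.14, 3.14, 3.14].

## Interface

Orientations are given as a 3x3 rotation matrix whose columns are the frame's x, y, z axes.
In Python, from plant import env, cams, order, models gives the robot as it stands.
- The arm moves only by the tool arm_command, never from a script. Its argument "rows" is a list of rows, each a list of 5 numbers: the shift along the tool's x, y, z in mm, then the turn about the tool's z in rad, then the opening, from -1 (shut) to 1 (fully open), so that 0 is half open. A call has 1 to 8 rows; each row is the pose to reach, as a shift and turn from the pose commanded when the call began, along the tool's axes at that moment; what a row does not reach only later rows make up. A row lasts 1/10 s, in which the tool goes at most 50 mm and 8.59 degrees, less where a joint would pass 70% of its speed; a pose out of reach is approached as far as the arm can. A call with a gripper value outside its range is refused whole. The fingers move at their own pace and stop on an object; "force" is the grip in N (left out, the last holds). Time passes only in rows, so rows that repeat a pose let the fingers close. It gives the time, the measured TCP pose, the force, the opening and the grip force at its end, in the units of the state.
- env.observe(): the state, without advancing time (a new reading comes with each control period).
- cams.grab_frame(name): name is "scene" or "top" or "wrist"; returns (picture, depth): 420x560x3 uint8, red, green, blue; 420x560 float32, m along the optical axis (not along the pixel's ray), 0 where there is no reading.
- cams.camera_params(name): a dict with "K" (3x3 intrinsics, pixels), "position" and "rotation" of the camera in the world. Camera axes: x right, y up, looking along -z (the intrinsics and any distortion apply to the point x, -y, -z); pixel columns grow to the right and rows downward; lengths in m; the calibration is good to about 2 mm. A picture is of the moment at which its call begins: read the wrist's pose just before it. camera_params takes no time and is no camera call; for the wrist camera it gives the pose at the moment of the call.
- order.hand_in(): hands the job in; it is judged then, once.
Trained networks look in the newest picture that a camera, given by its name, has taken for a name from the list of things; names that differ only in an ending like _2 or _b are one class to them, and where a whole thing is asked for, a point or a joint stands for the part that bears it (a point fixed in the world has none). Each returns a list of dicts, best first, with "p" (0 to 1); they miss things now and then, are a little off and sometimes report something else, mostly with a low value. They report only what shows in the picture. A call takes as long as a camera call. They do not tell look-alikes from the thing itself.
- models.search_frame(label, camera): "bbox" ([left, top, width, height] in pixels, round what is visible of it).
- models.spot_point(label, camera): "pixel" ([column, row] in pixels: a listed point, or the origin of a listed thing).
The state is a dict: "t": time; "joint_pos": joint angles; "joint_vel": joint speeds; "joint_torque": joint torques, N m; "tcp_pos": TCP position; "eef_rot": TCP orientation; "contact_force": force on the tool from outside, world axes, zero at the start; "moment": the same for the moment, N m; "width": opening from 0.0 (shut) to 1.0 (fully open); "finger_force": force on a finger pad.
Only numpy, scipy, OpenCV 4.12 (cv2) and the standard library are available. Lean on these libraries where they do the work, as an engineer would, in place of code of your own. Each camera call takes 0.05 s, during which the arm holds its last target. There are 200 camera calls.

## Task

Get the filling station ready: with the push bar, slide the shallow steel tray along its channel into the low tunnel under the hopper until the docking buffer hidden inside is pushed all the way in against its solid stop, firmly but without ramming. Then draw the push bar clear of the tunnel and leave it lying on the table, and only after that pull the hopper's slide gate out by its tab to its end stop. Leave the jars and the other things around as they are.

Things in the scene. Friction and masses are not known exactly. Their poses are not given: they have to be found in the camera images.
- station: Bare steel filling station fixed to the table: empty box hopper on a long low tunnel. Origin on the table under the hopper's middle; x runs along the tunnel in the direction the tray is pushed, y the way the gate is drawn out, z up. Hopper walls stand at x = -50 to 50 mm, y = -47 to 47 mm, z = 60 to 175 mm. Tunnel: x = -90 (mouth) to 160 mm, 74 mm wide inside, headroom 34 mm, roof 12 mm thick.
- tunnel_mouth (a point): Middle of the tunnel's open mouth at table height: 90 mm before the station's origin, on the tunnel's centre line; same axes as the station. In front of it (its -x) lies the infeed channel: the bare table between two guides 12 mm high, 8 mm thick, 74 mm apart, reaching 150 mm out from the mouth.
- tray_center (a point): Shallow open steel tray, 130 mm long (its x, along the channel, about 4 mm play each side), 66 mm wide, 26 mm high, walls 4 mm, about 0.25 kg. The point is at its centre, half-way up. It starts in the infeed channel, its nose outside the tunnel. Docked, it is wholly inside the tunnel, its tail 25 to 55 mm behind the mouth.
- buffer (a joint): Hidden docking buffer in the tunnel: upright plate, top 24 mm high, that the tray's nose pushes along. Value: m pushed in, 0 at first, 0.015 at its hard stop. Steady drag of about 6 N, no spring, stays where left. The dock is set anew each time: fully in, the tray's centre lies anywhere from 0 to 30 mm past the station's origin along its x, so the stop must be felt.
- bar_grip (a point): Loose aluminium push bar, about 0.25 kg, with an upright black grip post near its tail: 32 mm along the bar, 24 mm across, from the bar's top (12 mm) up to 56 mm above its underside. The point is on the post's centre line, 38 mm above the underside. Its x axis runs along the bar towards the pushing head, z up.
- bar_head (a point): Middle of the flat front face of the push bar's crosshead (46 mm wide, 20 mm high, 10 mm thick), 10 mm above the bar's underside and 150 mm ahead of bar_grip along the bar's x axis. The bar between is 22 mm wide and 12 mm high.
- gate_tab (a point): Upturned tab of the hopper's aluminium slide gate: 44 mm along the station's x, 8 mm thick along its y, top 94 mm above the table; the gate blade beneath it has its top at 54 mm. The point is in the tab, 78 mm above the table; with the gate shut it is 135 mm from the station's origin along y, 84 mm clear of the hopper wall.
- gate (a joint): How far the slide gate is drawn out along the station's y, m: 0 shut, 0.050 at its end stop. It starts at 0 to 0.008, slides with about 4 N drag and stays where it is left.
- jar_a: Bystander: clear jar with black lid, 94 mm across, 120 mm high. Origin: centre of its underside.
- jar_b: Bystander: clear jar with black lid, 94 mm across, 120 mm high. Origin: centre of its underside.
- jar_c: Bystander: clear jar with black lid, 88 mm across, 100 mm high. Origin: centre of its underside.
- scoop: Bystander: steel hand scoop, 160 mm long, 33 mm high. Origin: under the middle of its pan; its handle points to its -x.
- weight: Bystander: brass check weight with a knob, 48 mm across, 70 mm high. Origin: centre of its underside.
- carton: Bystander: small cardboard carton, 60 x 80 x 50 mm. Origin: centre of its underside.
- lid_cup: Bystander: white plastic bowl, 80 mm across, 50 mm high. Origin: centre of its underside.
There are look-alikes about, which are no part of the job. What is shaped like the part that bears bar_grip but yellow is not meant. Leave any red look-alike of the part that bears tray_center alone.

How it is judged:
On the way, in this order (a step that is already met when the one before it is completed fails the run):
1. the tray has pushed the docking buffer in to its stop (value of joint buffer above 0.013 m and x of tray_center in the frame of station above -0.012 m), for 0.2 s.
2. the push bar is drawn clear of the tunnel (x of bar_head in the frame of station below -0.092 m), for 0.2 s.
3. the gate is drawn out to its end stop (value of joint gate above 0.046 m), for 0.2 s.
At the end, for the whole second after the job is handed in: The tray is in the tunnel, within 10 mm of its centre line and 12 mm short of to 45 mm beyond the station origin, the buffer pushed in over 13 of its 15 mm; the gate is out over 46 of its 50 mm; the push bar lies still on the table, its head outside the tunnel mouth (all of step 1 and x of tray_center in the frame of station below 0.045 m and y of tray_center in the frame of station between -0.01 and 0.01 m and linear speed of tray below 0.01 m/s and value of joint gate above 0.046 m and x of bar_head in the frame of station below -0.092 m and height (world z) of bar_grip between 0 and 0.06 m and linear speed of bar below 0.02 m/s); the robot touches nothing.
It fails at once if the tray is rammed: the push bar presses on it with more than 40 N (contact force between bar and tray above 40 N).
It fails at once if the gate is drawn by more than 20 mm before the tray is docked or while the push bar's head is still in the tunnel (value of joint gate above 0.02 m and (value of joint buffer below 0.012 m or x of bar_head in the frame of station above -0.09 m)).
It fails at once if a jar or another bystander is moved by more than 30 mm (distance of any of jar_a, jar_b, jar_c, scoop, weight, carton, lid_cup from where it was at the start of the episode above 0.03 m).
It also fails if it takes over 48 s, if anything falls off the work surface, if the arm or the gripper's body presses on something with over 40 N, if the wrist force passes 120 N, or if a joint passes its speed limit or range.

## Working session

There is one attempt and no reset: what is moved stays moved. The work goes in short steps, Python scripts to look and compute and a tool call to move; the robot and the scene stay as the last step left them, time stands still between calls to the robot, and variables do not carry over. Pictures are saved under pics/ and viewed, at most 10 in all, crops included, and the job is handed in when it is done.

Besides the shell and the picture viewer there is one more tool, called after "Request:" by a JSON object that holds its "api" and its "payload". arm_command: Moves the arm, as the interface text tells. Its arguments: {"type":"object","properties":{"rows":{"type":"array"},"force":{"type":"number"}},"required":["rows"]}

```bash
mkdir -p pics; ls
cat > h.py <<'E'
import numpy as np, cv2
from plant import env, cams, order, models
def ray(cam,px):
    p=cams.camera_params(cam);K=np.array(p["K"]);R=np.array(p["rotation"])
    d=np.linalg.inv(K)@np.array([px[0],px[1],1.]); d=R@np.array([d[0],-d[1],-d[2]])
    return np.array(p["position"]),d
def at_z(cam,px,z):
    o,d=ray(cam,px); return o+d*(z-o[2])/d[2]
def at_depth(cam,px,dep):
    o,d=ray(cam,px); return o+d*dep
E
python3 - <<'E'
from h import *
for c in("top","scene"):
    im,d=cams.grab_frame(c); cv2.imwrite(f"pics/{c}0.png",im[:,:,::-1]); np.save(f"{c}0.npy",d)
    print(c,{k:np.round(v,3).tolist() for k,v in cams.camera_params(c).items()})
    for n,z in(("station",0),("tunnel_mouth",0),("tray_center",.013),("bar_grip",.038),("bar_head",.01),("gate_tab",.078)):
        for r in models.spot_point(n,c)[:3]:
            print(n,round(r["p"],2),np.round(r["pixel"]),np.round(at_z(c,r["pixel"],z),3))
print(env.observe())
E
```

```text
pics
top {'K': [[489.158, 0.0, 287.205], [0.0, 489.158, 211.456], [0.0, 0.0, 1.0]], 'position': [0.422, 0.014, 1.556], 'rotation': [[0.004, 0.997, -0.08], [-1.0, 0.004, -0.002], [-0.002, 0.08, 0.997]]}
station 0.62 [247. 189.] [0.618 0.146 0.   ]
station 0.21 [289. 142.] [0.772 0.011 0.   ]
tunnel_mouth 0.68 [278. 193.] [0.604 0.047 0.   ]
tray_center 0.83 [301. 198.] [ 0.59  -0.027  0.013]
tray_center 0.77 [354. 158.] [ 0.716 -0.195  0.013]
tray_center 0.43 [396. 242.] [ 0.449 -0.325  0.013]
bar_grip 0.93 [399. 241.] [ 0.452 -0.33   0.038]
bar_grip 0.84 [372. 267.] [ 0.371 -0.245  0.038]
bar_grip 0.29 [414. 179.] [ 0.648 -0.38   0.038]
bar_head 0.7 [353. 309.] [ 0.24  -0.191  0.01 ]
bar_head 0.69 [347. 242.] [ 0.45  -0.173  0.01 ]
gate_tab 0.83 [240. 228.] [0.49  0.159 0.078]
gate_tab 0.68 [411. 180.] [ 0.639 -0.361  0.078]
gate_tab 0.21 [248. 140.] [0.76  0.138 0.078]
scene {'K': [[426.129, 0.0, 281.516], [0.0, 426.129, 211.606], [0.0, 0.0, 1.0]], 'position': [1.006, -0.633, 0.685], 'rotation': [[0.832, -0.336, 0.441], [0.554, 0.494, -0.67], [0.007, 0.802, 0.598]]}
station 0.62 [32
[... 604 characters left out ...]
9439e+00]), 'joint_vel': array([-1.19767301e-03,  4.24185239e-04,  6.28431774e-05,  8.86196331e-04,
        1.89269412e-03, -4.38739352e-04]), 'joint_torque': array([-6.41778151e-04, -5.56630647e+01,  5.03678548e+01,  1.04145322e-03,
       -2.79823753e-04,  3.34677587e-06]), 'tcp_pos': array([ 0.23908455, -0.55035541,  0.19475211]), 'eef_rot': array([[ 9.17198726e-01,  3.98430037e-01,  5.71294475e-05],
       [ 3.98430041e-01, -9.17198717e-01, -1.24809809e-04],
       [ 2.67107907e-06,  1.37237486e-04, -9.99999991e-01]]), 'contact_force': array([-0.10020949, -0.71300841,  0.80963124]), 'moment': array([-0.02141432,  0.04703798, -0.0162263 ]), 'finger_force': 0.0, 'width': 1.002418525561464}
```

Run:
```python
import cv2
for c,(x,y,w,h) in(("top",(190,90,270,250)),):
    im=cv2.imread(f"pics/{c}0.png")[y:y+h,x:x+w]; cv2.imwrite(f"pics/{c}0c.png",cv2.resize(im,None,fx=2.4,fy=2.4,interpolation=cv2.INTER_CUBIC))
```

```text
(no output)
```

View pics/top0c.png

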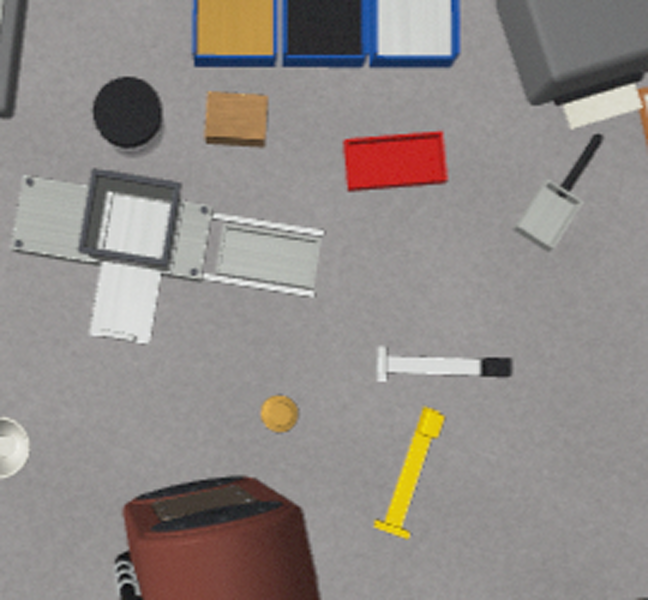

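View pics/scene0.png

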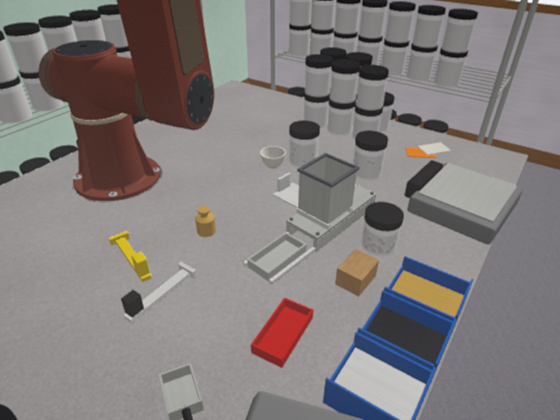

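The top view shows the bar with the black grip at crop px (497,367) and its head at (382,364), pointing along world +y. The tray is in the channel at (268,258), the hopper at (135,220) and the gate tab at (120,340). The red tray and the yellow bar are the look-alikes. The scene view agrees, with the jars beyond the station.

Request:
{"api": "arm_command", "payload": {"rows": [[285, -120, 30, -1.16, 1], [285, -120, 30, -1.16, 1], [285, -120, 30, -1.16, 1], [285, -120, 30, -1.16, 1], [285, -120, 30, -1.16, 1], [285, -120, 30, -1.16, 1], [285, -120, 30, -1.16, 1], [285, -120, 30, -1.16, 1]], "force": 60}}

```text
t: 1.5
tcp_pos: [0.4541, -0.3246, 0.1645]
eef_rot: [[-0.009, 1.0, 0.0], [1.0, 0.009, 0.0], [0.0, 0.0, -1.0]]
contact_force: [-0.2, -0.6, -0.2]
width: 1.001
finger_force: 0.0
```

Run:
```python
from h import *
s=env.observe(); print(s["t"],s["tcp_pos"],s["eef_rot"][:,0],s["joint_pos"])
im,d=cams.grab_frame("wrist"); cv2.imwrite("pics/w1.png",im[:,:,::-1])
for n,z in(("bar_grip",.038),("bar_head",.01)):
    for r in models.spot_point(n,"wrist")[:3]: print(n,round(r["p"],2),np.round(r["pixel"]),np.round(at_z("wrist",r["pixel"],z),4))
# station fit from top depth: tunnel roof z~.046, bar top
d=np.load("top0.npy"); v,u=np.mgrid[100:260,190:340]
P=np.array([at_depth("top",(a,b),d[b,a]) for a,b in zip(u.ravel(),v.ravel()) if d[b,a]>0])
sel=lambda lo,hi,x0,x1,y0,y1:P[(P[:,2]>lo)&(P[:,2]<hi)&(P[:,0]>x0)&(P[:,0]<x1)&(P[:,1]>y0)&(P[:,1]<y1)]
for nm,Q in(("roof",sel(.038,.055,.54,.72,.0,.34)),("hopper",sel(.16,.19,.5,.75,.05,.25)),("tab",sel(.075,.11,.42,.53,.08,.24)),("guides+tray",sel(.006,.033,.52,.67,-.13,.06))):
    if len(Q)<5: print(nm,len(Q));continue
    print(nm,len(Q),np.round(Q.mean(0),4),[np.round(q,3).tolist() for q in cv2.minAreaRect((Q[:,:2]).astype(np.float32))])
```

```text
1.5 [ 0.45410298 -0.32460314  0.16454606] [-8.50522828e-03  9.99963789e-01  2.86521554e-04] [-8.55076086e-01 -2.75492841e-02 -9.21380015e-02  1.50637425e+00
  2.46021979e-04  7.07214901e-01]
bar_grip 0.96 [278. 190.] [ 0.449  -0.3232  0.038 ]
bar_grip 0.78 [197.  98.] [ 0.3751 -0.2385  0.038 ]
bar_head 0.73 [282.  27.] [ 0.4524 -0.1731  0.01  ]
bar_head 0.66 [52. 45.] [ 0.2347 -0.1882  0.01  ]Traceback (most recent call last):
  File "<stdin>", line 8, in <module>
  File "h.py", line 10, in at_depth
    o,d=ray(cam,px); return o+d*dep
        ~~~^^^^^^^^
  File "h.py", line 4, in ray
    p=cams.camera_params(cam);K=np.array(p["K"]);R=np.array(p["rotation"])
ValueError: time passes only in moves, steps and waits
```

View pics/w1.png

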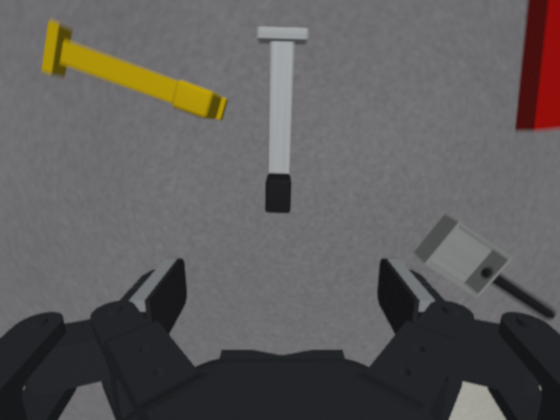

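The picture shows the black grip post at (278,190) and the head at (282,27). Both are clearly separate from the yellow look-alike. I'll descend and grip.

Request:
{"api": "arm_command", "payload": {"rows": [[2, -5, 50, 0.03, 1], [2, -5, 100, 0.03, 1], [2, -5, 135, 0.03, 1], [2, -5, 142, 0.03, 1], [2, -5, 142, 0.03, -1], [2, -5, 142, 0.03, -1], [2, -5, 142, 0.03, -1], [2, -5, 142, 0.03, -1]], "force": 80}}

```text
t: 2.45
tcp_pos: [0.4486, -0.3259, 0.0247]
eef_rot: [[0.031, 1.0, 0.002], [1.0, -0.031, -0.002], [-0.002, 0.002, -1.0]]
contact_force: [-0.1, 0.3, -0.2]
width: 0.329
finger_force: 0.0
```

```bash
cat > fit.py <<'E'
from h import *
p=cams.camera_params("top");K=np.array(p["K"]);R=np.array(p["rotation"]);o=np.array(p["position"])
d=np.load("top0.npy"); v,u=np.mgrid[100:260,190:340]; D=d[v,u]
c=np.stack([(u-K[0,2])/K[0,0],-(v-K[1,2])/K[1,1],-np.ones(u.shape)],-1)*D[...,None]
P=(c@R.T+o)[D>0]
sel=lambda lo,hi,x0,x1,y0,y1:P[(P[:,2]>lo)&(P[:,2]<hi)&(P[:,0]>x0)&(P[:,0]<x1)&(P[:,1]>y0)&(P[:,1]<y1)]
for nm,Q in(("roof",sel(.038,.055,.54,.72,.0,.34)),("hopper",sel(.16,.19,.5,.75,.05,.25)),("tab",sel(.075,.11,.42,.53,.08,.24)),("guides+tray",sel(.006,.033,.52,.67,-.13,.06))):
    if len(Q)<5: print(nm,len(Q));continue
    print(nm,len(Q),np.round(Q.mean(0),4),[np.round(q,3).tolist() for q in cv2.minAreaRect((Q[:,:2]).astype(np.float32))])
E
python3 fit.py
```

```text
roof 1988 [0.6212 0.1788 0.0471] [[0.608, 0.179], [0.25, 0.138], 80.936]
hopper 420 [0.6238 0.1417 0.1728] [[0.622, 0.141], [0.108, 0.102], 80.938]
tab 39 [0.485  0.161  0.0919] [[0.485, 0.162], [0.042, 0.008], 81.344]
guides+tray 562 [ 0.5939 -0.0265  0.0147] [[0.594, -0.033], [0.182, 0.145], 88.1]
```

Request:
{"api": "arm_command", "payload": {"rows": [[0, 0, 0, 0, -1], [0, 0, 0, 0, -1], [0, 0, 0, 0, -1], [0, 0, -15, 0, -1], [20, 35, -20, 0.05, -1], [42, 70, -20, 0.1, -1], [63, 107, -20, 0.127, -1], [63, 107, -20, 0.127, -1]]}}

```text
t: 3.25
tcp_pos: [0.5601, -0.2627, 0.0436]
eef_rot: [[0.154, 0.988, 0.002], [0.988, -0.154, 0.0], [0.0, 0.002, -1.0]]
contact_force: [-0.4, -0.6, -0.7]
width: -0.002
finger_force: 0.0
```

```bash
cat > look.py <<'E'
from h import *
import sys
a=np.deg2rad(80.94); X=np.array([np.cos(a),np.sin(a)]);Y=np.array([-X[1],X[0]]);O=np.array([.622,.1415])
st=lambda p:np.round(np.array([(p[:2]-O)@X,(p[:2]-O)@Y])*1000,1)
s=env.observe(); print(round(s["t"],2),"tcp",st(s["tcp_pos"]),"z",s["tcp_pos"][2],"xaxis",st(O+s["eef_rot"][:2,0]),"w",s["width"],"F",s["contact_force"],s["finger_force"])
for c in sys.argv[2:]:
    im,d=cams.grab_frame(c); cv2.imwrite(f"pics/{sys.argv[1]}{c}.png",im[:,:,::-1]); np.save(f"{sys.argv[1]}{c}.npy",d)
    for n,z in(("tunnel_mouth",0),("tray_center",.013),("bar_grip",.038),("bar_head",.01),("gate_tab",.078)):
        for r in models.spot_point(n,c)[:2]:
            print(c,n,round(r["p"],2),np.round(r["pixel"]),st(at_z(c,r["pixel"],z)))
E
python3 look.py a wrist top
```

```text
3.25 tcp [-408.9   -2.5] z 0.043637694694510586 xaxis [1000.    3.] w -0.0020471185547560073 F [-0.36713757 -0.58442383 -0.71663554] 0.0
wrist tray_center 0.55 [530.  87.] [-324.3 -151.6]
wrist bar_head 0.72 [ 95. 114.] [-341.2  120.6]
top tunnel_mouth 0.93 [278. 194.] [-96.9   3.7]
top tray_center 0.75 [352. 158.] [-312.6 -147.4]
top tray_center 0.72 [302. 194.] [-174.2   -6.8]
top gate_tab 0.74 [240. 230.] [ -6.1 140.1]
```

Run:
```python
import cv2,numpy as np
w=cv2.imread("pics/awrist.png"); t=cv2.imread("pics/atop.png")[150:330,250:460]
t=cv2.resize(t,(490,420)); w=cv2.resize(w,(300,225)); o=np.zeros((420,800,3),np.uint8); o[:,:490]=t; o[:225,500:]=w; cv2.imwrite("pics/a_both.png",o)
```

```text
(no output)
```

View pics/a_both.png

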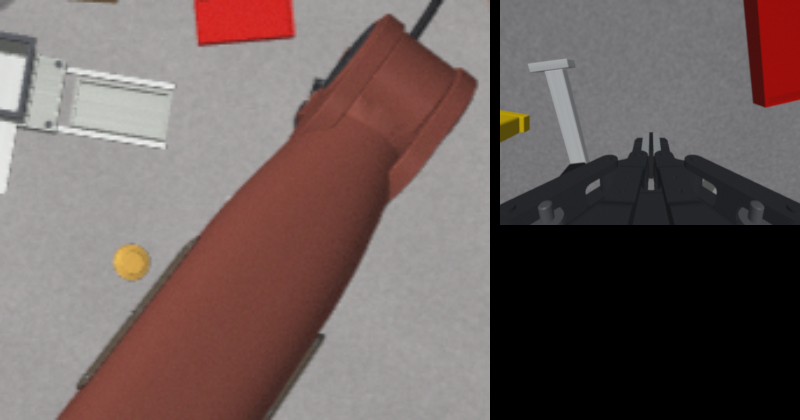

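The gripper closed empty. The wrist view shows the bar still lying where it was, with its head at (550,64) in the inset. I'll go back above it and look again.

Request:
{"api": "arm_command", "payload": {"rows": [[0, 0, -50, 0, 1], [-30, -40, -70, -0.1, 1], [-60, -75, -70, -0.125, 1], [-76, -100, -70, -0.125, 1], [-76, -100, -70, -0.125, 1], [-76, -100, -70, -0.125, 1]]}}

```text
t: 4.45
tcp_pos: [0.4455, -0.3248, 0.1129]
eef_rot: [[0.035, 0.999, 0.001], [0.999, -0.035, -0.0], [-0.0, 0.001, -1.0]]
contact_force: [1.0, 0.5, 0.2]
width: 0.993
finger_force: 0.0
```

Run:
```python
from h import *
s=env.observe(); T=s["tcp_pos"];R=s["eef_rot"]; print(s["t"],T,R[:,0],s["width"])
im,d=cams.grab_frame("wrist"); cv2.imwrite("pics/w2.png",im[:,:,::-1])
for n,z in(("bar_grip",.038),("bar_head",.01)):
    for r in models.spot_point(n,"wrist")[:2]:
        p=at_z("wrist",r["pixel"],z); print(n,round(r["p"],2),np.round(r["pixel"]),np.round(p,4),"tool",np.round(R.T@(p-T)*1000,1))
p=cams.camera_params("wrist");K=np.array(p["K"]);Rc=np.array(p["rotation"]);o=np.array(p["position"])
v,u=np.mgrid[0:420,0:560];c=np.stack([(u-K[0,2])/K[0,0],-(v-K[1,2])/K[1,1],-np.ones(u.shape)],-1)*d[...,None]
P=(c@Rc.T+o); dark=(im.max(2)<70)&(d>0)&(P[...,2]>.04)&(P[...,2]<.07)&(v<320)
Q=P[dark]; print(len(Q),Q.mean(0),(Q-T)@R[:,0]*1000 and 0 if 0 else cv2.minAreaRect(Q[:,:2].astype(np.float32)))
```

```text
4.45 [ 0.4455401  -0.32480476  0.11293208] [ 3.45746565e-02  9.99402077e-01 -2.86638279e-04] 0.9925610698274816
bar_grip 0.76 [290. 205.] [ 0.4521 -0.3232  0.038 ] tool [ 1.8  6.5 74.9]
bar_grip 0.67 [186. 101.] [ 0.3765 -0.2393  0.038 ] tool [ 83.1 -71.9  74.9]
bar_head 0.64 [12. 44.] [ 0.2338 -0.1895  0.01  ] tool [ 127.9 -216.3  102.8]
bar_head 0.58 [285.  10.] [ 0.4534 -0.1723  0.01  ] tool [152.7   2.6 102.9]
1266 [ 0.45074953 -0.32034625  0.05547039] ((0.45089736580848694, -0.3216647207736969), (0.030361678451299667, 0.023471761494874954), 87.88614654541016)
```

View pics/w2.png

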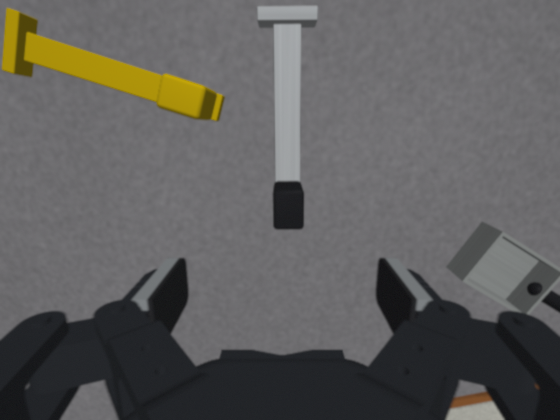

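The bar hasn't moved: post top at (290,205), centre (0.451,-0.3215). The pads probably slipped off the top of the post, so I'll grip lower and check before lifting.

Request:
{"api": "arm_command", "payload": {"rows": [[3, 5.5, 50, 0.0, 1], [3, 5.5, 90, 0.0, 1], [3, 5.5, 102, 0.0, 1], [3, 5.5, 102, 0.0, 1], [3, 5.5, 102, 0.0, -0.3], [3, 5.5, 102, 0.0, -0.6], [3, 5.5, 102, 0.0, -1], [3, 5.5, 102, 0.0, -1]], "force": 100}}

```text
t: 5.4
tcp_pos: [0.452, -0.3223, 0.012]
eef_rot: [[0.033, 0.999, 0.001], [0.999, -0.033, -0.002], [-0.001, 0.001, -1.0]]
contact_force: [-0.4, -0.8, 0.1]
width: 0.331
finger_force: 0.0
```

Request:
{"api": "arm_command", "payload": {"rows": [[0, 0, 0, 0, -1], [0, 0, 0, 0, -1], [0, 0, 0, 0, -1]]}}

```text
t: 5.7
tcp_pos: [0.4519, -0.3223, 0.0122]
eef_rot: [[0.033, 0.999, 0.001], [0.999, -0.033, -0.002], [-0.002, 0.001, -1.0]]
contact_force: [-0.9, 0.8, 7.6]
width: 0.24
finger_force: 98.2
```

Request:
{"api": "arm_command", "payload": {"rows": [[0, 0, -10, 0, -1], [10, 20, -20, 0.03, -1], [36, 60, -20, 0.08, -1], [62, 103, -20, 0.125, -1], [62, 103, -20, 0.125, -1], [62, 103, -20, 0.125, -1]]}}

```text
t: 6.3
tcp_pos: [0.5568, -0.262, 0.0305]
eef_rot: [[0.155, 0.988, -0.001], [0.988, -0.155, 0.0], [0.0, -0.001, -1.0]]
contact_force: [-0.4, -0.1, -3.0]
width: 0.235
finger_force: 99.0
```

```bash
python3 look.py b wrist top
```

```text
6.3 tcp [-408.8    0.8] z 0.03045208066072448 xaxis [1000.     2.4] w 0.23501562566168596 F [-0.40641478 -0.13400769 -3.01500165] 99.03501092456281
wrist tray_center 0.57 [552.  81.] [-321.1 -153.3]
wrist bar_grip 0.76 [282. 258.] [-420.4    2.1]
top tunnel_mouth 0.66 [277. 192.] [-91.9  -2.7]
top tray_center 0.66 [300. 196.] [-167.     2.5]
top tray_center 0.58 [354. 157.] [-318.  -149.9]
top bar_grip 0.56 [378. 206.] [-413.    -4.6]
top bar_head 0.87 [327. 200.] [-253.5   -0.6]
top gate_tab 0.92 [240. 230.] [ -5.2 140.6]
```

View pics/bwrist.png

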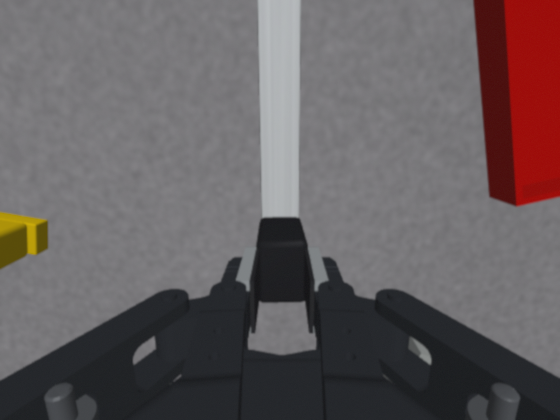

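The bar is held straight, with the post at (282,258). Next I lower it to just above the table and approach the tray gently.

Request:
{"api": "arm_command", "payload": {"rows": [[0, 0, 10, 0, -1], [4, 1, 16, 0, -1], [8, 1, 16, 0, -1], [12, 1, 16, 0, -1], [16, 1, 16, 0, -1], [20, 1, 16, 0, -1], [24, 1, 16, 0, -1], [28, 1, 16, 0, -1]]}}

```text
t: 7.7
tcp_pos: [0.562, -0.2355, 0.015]
eef_rot: [[0.157, 0.988, 0.0], [0.988, -0.157, -0.001], [-0.001, 0.0, -1.0]]
contact_force: [-1.4, -1.7, -2.8]
width: 0.234
finger_force: 99.1
```

Request:
{"api": "arm_command", "payload": {"rows": [[4, 0, 0, 0, -1], [8, 0, 0, 0, -1], [13, 0, 0, 0, -1], [19, 0, 0, 0, -1], [26, 0, 0, 0, -1], [34, 0, 0, 0, -1], [42, 0, 0, 0, -1], [50, 0, 0, 0, -1]]}}

```text
t: 8.5
tcp_pos: [0.5698, -0.1853, 0.0147]
eef_rot: [[0.157, 0.988, -0.0], [0.988, -0.157, -0.0], [-0.0, -0.0, -1.0]]
contact_force: [-1.2, -1.6, -2.3]
width: 0.242
finger_force: 99.1
```

```bash
python3 look.py c top
```

```text
8.5 tcp [-3.31e+02  1.00e-01] z 0.014680804551739583 xaxis [1.e+03 4.e-01] w 0.24185745073012305 F [-1.15222374 -1.57728202 -2.32086159] 99.08223311416805
top tunnel_mouth 0.55 [276. 192.] [-90.3  -0.8]
top tray_center 0.91 [284. 195.] [-115.9    6.3]
top tray_center 0.73 [155. 195.] [288.5  71. ]
top bar_grip 0.66 [352. 205.] [-332.6    5.3]
top bar_grip 0.47 [371. 268.] [-419.3  189.5]
top bar_head 0.67 [302. 195.] [-172.4   -4.9]
top bar_head 0.55 [354. 311.] [-392.5  330.6]
top gate_tab 0.72 [170. 253.] [192.5 242.1]
top gate_tab 0.63 [242. 228.] [-10.8 131.7]
```

Request:
{"api": "arm_command", "payload": {"rows": [[10, 0, 0, 0, -1], [20, 0, 0, 0, -1], [30, 0, 0, 0, -1], [40, 0, 0, 0, -1], [50, 0, 0, 0, -1], [60, 0, 0, 0, -1], [70, 0, 0, 0, -1], [80, 0, 0, 0, -1]]}}

```text
t: 9.6
tcp_pos: [0.5824, -0.1063, 0.0147]
eef_rot: [[0.157, 0.988, -0.0], [0.988, -0.157, -0.0], [-0.0, -0.0, -1.0]]
contact_force: [0.6, -2.0, -3.1]
width: 0.242
finger_force: 99.1
```

Request:
{"api": "arm_command", "payload": {"rows": [[5, 0, 0, 0, -1], [9, 0, 0, 0, -1], [12, 0, 0, 0, -1], [15, 0, 0, 0, -1], [18, 0, 0, 0, -1], [21, 0, 0, 0, -1]]}}

```text
t: 10.2
tcp_pos: [0.5857, -0.0864, 0.0147]
eef_rot: [[0.158, 0.987, 0.0], [0.987, -0.158, -0.0], [-0.0, 0.0, -1.0]]
contact_force: [-0.2, -1.4, -3.0]
width: 0.239
finger_force: 99.1
```

Request:
{"api": "arm_command", "payload": {"rows": [[2, 0, 0, 0, -1], [4, 0, 0, 0, -1], [6, 0, 0, 0, -1], [8, 0, 0, 0, -1]]}}

```text
t: 10.6
tcp_pos: [0.5868, -0.0784, 0.0147]
eef_rot: [[0.157, 0.988, -0.0], [0.988, -0.157, -0.0], [-0.0, -0.0, -1.0]]
contact_force: [0.1, -2.1, -3.1]
width: 0.24
finger_force: 99.1
```

Request:
{"api": "arm_command", "payload": {"rows": [[2, 0, 0, 0, -1], [4, 0, 0, 0, -1], [6, 0, 0, 0, -1], [8, 0, 0, 0, -1]]}}

```text
t: 11.0
tcp_pos: [0.5881, -0.0704, 0.0147]
eef_rot: [[0.157, 0.988, -0.0], [0.988, -0.157, -0.0], [-0.0, -0.0, -1.0]]
contact_force: [0.3, -1.9, -3.3]
width: 0.241
finger_force: 99.1
```

Request:
{"api": "arm_command", "payload": {"rows": [[2, 0, 0, 0, -1], [4, 0, 0, 0, -1], [6, 0, 0, 0, -1]]}}

```text
t: 11.3
tcp_pos: [0.5891, -0.0645, 0.0147]
eef_rot: [[0.157, 0.988, -0.0], [0.988, -0.157, -0.0], [-0.0, -0.0, -1.0]]
contact_force: [0.8, -2.0, -2.7]
width: 0.242
finger_force: 99.1
```

Request:
{"api": "arm_command", "payload": {"rows": [[2, 0, 0, 0, -1], [4, 0, 0, 0, -1], [6, 0, 0, 0, -1]]}}

```text
t: 11.6
tcp_pos: [0.59, -0.0588, 0.0147]
eef_rot: [[0.157, 0.988, -0.0], [0.988, -0.157, -0.0], [-0.0, 0.0, -1.0]]
contact_force: [-2.0, -7.3, -1.8]
width: 0.243
finger_force: 99.2
```

Request:
{"api": "arm_command", "payload": {"rows": [[2, 0, 0, 0, -1], [4, 0, 0, 0, -1], [6, 0, 0, 0, -1]]}}

```text
t: 11.9
tcp_pos: [0.5909, -0.0542, 0.015]
eef_rot: [[0.158, 0.987, -0.0], [0.987, -0.158, -0.003], [-0.003, 0.0, -1.0]]
contact_force: [-2.4, -7.6, -1.5]
width: 0.235
finger_force: 99.3
```

Buffer contact felt (about 7.5 N); the stop should be about 8 to 10 mm further on.

Request:
{"api": "arm_command", "payload": {"rows": [[1.5, 0, 0, 0, -1], [3, 0, 0, 0, -1], [4, 0, 0, 0, -1], [5, 0, 0, 0, -1]]}}

```text
t: 12.3
tcp_pos: [0.5917, -0.0492, 0.015]
eef_rot: [[0.158, 0.987, -0.0], [0.987, -0.158, -0.003], [-0.003, 0.0, -1.0]]
contact_force: [-2.3, -7.7, -0.7]
width: 0.243
finger_force: 99.3
```

Request:
{"api": "arm_command", "payload": {"rows": [[1, 0, 0, 0, -1], [2, 0, 0, 0, -1]]}}

```text
t: 12.5
tcp_pos: [0.592, -0.0473, 0.015]
eef_rot: [[0.158, 0.987, -0.0], [0.987, -0.158, -0.003], [-0.003, 0.0, -1.0]]
contact_force: [-2.3, -8.0, -1.5]
width: 0.24
finger_force: 99.3
```

Request:
{"api": "arm_command", "payload": {"rows": [[1, 0, 0, 0, -1], [2, 0, 0, 0, -1]]}}

```text
t: 12.7
tcp_pos: [0.5923, -0.0453, 0.015]
eef_rot: [[0.158, 0.987, -0.0], [0.987, -0.158, -0.003], [-0.003, 0.0, -1.0]]
contact_force: [-1.9, -7.3, -0.9]
width: 0.241
finger_force: 99.3
```

Request:
{"api": "arm_command", "payload": {"rows": [[1, 0, 0, 0, -1]]}}

```text
t: 12.8
tcp_pos: [0.5925, -0.0443, 0.015]
eef_rot: [[0.158, 0.987, -0.0], [0.987, -0.158, -0.003], [-0.003, 0.0, -1.0]]
contact_force: [-2.8, -7.6, -1.8]
width: 0.242
finger_force: 99.3
```

Request:
{"api": "arm_command", "payload": {"rows": [[1, 0, 0, 0, -1]]}}

```text
t: 12.9
tcp_pos: [0.5926, -0.044, 0.0151]
eef_rot: [[0.158, 0.987, -0.0], [0.987, -0.158, -0.004], [-0.004, 0.0, -1.0]]
contact_force: [-3.8, -12.6, 0.5]
width: 0.239
finger_force: 99.5
```

Request:
{"api": "arm_command", "payload": {"rows": [[0.4, 0, 0, 0, -1]]}}

```text
t: 13.0
tcp_pos: [0.5926, -0.044, 0.0152]
eef_rot: [[0.159, 0.987, -0.0], [0.987, -0.159, -0.005], [-0.005, 0.0, -1.0]]
contact_force: [-4.5, -12.7, 1.2]
width: 0.24
finger_force: 99.5
```

Request:
{"api": "arm_command", "payload": {"rows": [[0.3, 0, 0, 0, -1], [0.3, 0, 0, 0, -1]]}}

```text
t: 13.2
tcp_pos: [0.5927, -0.044, 0.0153]
eef_rot: [[0.159, 0.987, -0.0], [0.987, -0.159, -0.005], [-0.005, 0.0, -1.0]]
contact_force: [-3.5, -12.8, 0.6]
width: 0.246
finger_force: 99.5
```

Request:
{"api": "arm_command", "payload": {"rows": [[0.7, 0, 0, 0, -1], [0.7, 0, 0, 0, -1]]}}

```text
t: 13.4
tcp_pos: [0.5928, -0.044, 0.0155]
eef_rot: [[0.159, 0.987, -0.001], [0.987, -0.159, -0.006], [-0.006, 0.001, -1.0]]
contact_force: [-4.9, -16.8, 0.9]
width: 0.243
finger_force: 99.6
```

Request:
{"api": "arm_command", "payload": {"rows": [[0.8, 0, 0, 0, -1], [0.8, 0, 0, 0, -1]]}}

```text
t: 13.6
tcp_pos: [0.5929, -0.0439, 0.0156]
eef_rot: [[0.16, 0.987, -0.001], [0.987, -0.16, -0.008], [-0.008, 0.001, -1.0]]
contact_force: [-5.6, -18.6, 3.0]
width: 0.235
finger_force: 99.7
```

Docked: the tool is stationary at 19 N. I'll draw the bar back out beyond the guides.

Request:
{"api": "arm_command", "payload": {"rows": [[-5, 0, 0, 0, -1], [-20, 0, 0, 0, -1], [-40, 0, 0, 0, -1], [-65, 0, 0, 0, -1], [-90, 0, 0, 0, -1], [-115, 0, 0, 0, -1], [-127, 0, 0, 0, -1], [-127, 0, 1, 0, -1]]}}

```text
t: 14.4
tcp_pos: [0.5728, -0.1668, 0.0137]
eef_rot: [[0.159, 0.987, 0.0], [0.987, -0.159, -0.0], [0.0, 0.0, -1.0]]
contact_force: [0.1, 0.8, -3.1]
width: 0.235
finger_force: 99.1
```

Request:
{"api": "arm_command", "payload": {"rows": [[0, 0, 0.7, 0, -1], [0, 0, 1.4, 0, -1], [0, 0, 1.4, 0, -1]]}}

```text
t: 14.7
tcp_pos: [0.5732, -0.1643, 0.0124]
eef_rot: [[0.156, 0.988, 0.0], [0.988, -0.156, 0.0], [0.0, 0.0, -1.0]]
contact_force: [-0.1, -0.9, -0.4]
width: 0.241
finger_force: 99.2
```

Request:
{"api": "arm_command", "payload": {"rows": [[0, 0, 0.3, 0, -1], [0, 0, 0.3, 0, 1], [0, 0, 0.3, 0, 1], [0, 0, 0.3, 0, 1], [0, 0, 0.3, 0, 1], [0, 0, -30, 0, 1], [0, 0, -80, 0, 1], [0, 0, -130, 0, 1]]}}

```text
t: 15.5
tcp_pos: [0.5722, -0.1648, 0.1432]
eef_rot: [[0.157, 0.988, -0.001], [0.988, -0.157, 0.001], [0.0, -0.002, -1.0]]
contact_force: [1.3, -0.7, -0.4]
width: 1.004
finger_force: 0.0
```

```bash
python3 look.py d wrist top
python3 - <<'E'
import cv2,numpy as np
w=cv2.imread("pics/dwrist.png"); t=cv2.imread("pics/dtop.png")[150:330,210:420]
t=cv2.resize(t,(490,420)); w=cv2.resize(w,(300,225)); o=np.zeros((420,800,3),np.uint8); o[:,:490]=t; o[:225,500:]=w; cv2.imwrite("pics/d_both.png",o)
E
```

```text
15.5 tcp [-310.3    0.9] z 0.14316853327873647 xaxis [1.e+03 1.e-01] w 1.0042338074814952 F [ 1.25648561 -0.74945489 -0.3905515 ] 0.0
wrist tray_center 0.64 [438. 203.] [-324.  -161.3]
wrist bar_grip 0.7 [283. 198.] [-311.4   -1.6]
wrist bar_grip 0.63 [ 99. 301.] [-417.3  181.8]
top tunnel_mouth 0.75 [278. 190.] [-95.9  -7.9]
top tunnel_mouth 0.49 [250. 190.] [-7.1  4.9]
top tray_center 0.57 [355. 156.] [-319.8 -155.5]
top bar_grip 0.77 [344. 204.] [-306.6    6.7]
top bar_grip 0.56 [370. 265.] [-415.2  178.9]
top bar_head 0.57 [297. 198.] [-159.2    7.3]
top bar_head 0.53 [351. 314.] [-383.3  340.5]
top gate_tab 0.75 [239. 228.] [  0.7 132.7]
```

View pics/d_both.png

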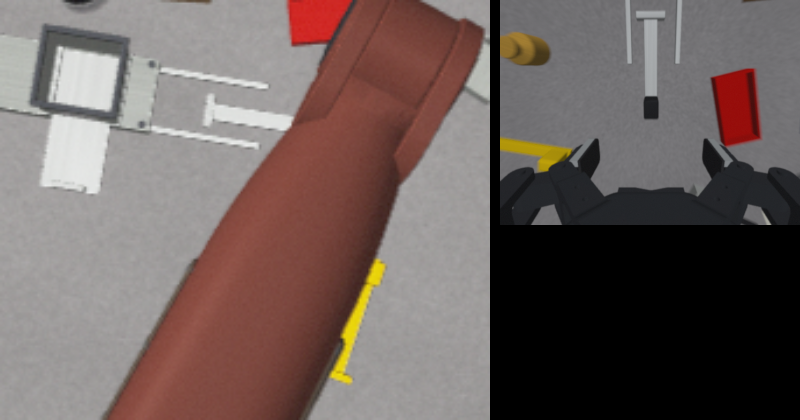

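The bar lies in the channel with its head at (208,110), clear of the tunnel mouth at (150,95). Next, the gate tab.

Request:
{"api": "arm_command", "payload": {"rows": [[25, -40, -15, 0, 1], [50, -80, -15, 0, 1], [80, -118, -15, 0, 1], [120, -137, -15, 0, 1], [168, -137, -15, 0, 1], [216, -137, -15, 0, 1], [264, -137, -15, 0, 1], [309, -137, -15, 0, 1]]}}

```text
t: 16.9
tcp_pos: [0.4862, 0.1637, 0.1573]
eef_rot: [[0.157, 0.988, 0.001], [0.988, -0.157, -0.0], [0.0, 0.001, -1.0]]
contact_force: [0.5, -1.6, 1.0]
width: 0.999
finger_force: 0.0
```

Request:
{"api": "arm_command", "payload": {"rows": [[0, 0, 0, 0, 1], [0, 0, 0, 0, 1]]}}

```text
t: 17.1
tcp_pos: [0.4859, 0.1623, 0.1569]
eef_rot: [[0.155, 0.988, -0.001], [0.988, -0.155, -0.0], [-0.001, -0.001, -1.0]]
contact_force: [-0.8, 0.3, 0.1]
width: 0.998
finger_force: 0.0
```

```bash
cat > tab.py <<'E'
exec(open("look.py").read().split("for c in")[0])
im,d=cams.grab_frame("wrist"); cv2.imwrite("pics/e.png",im[:,:,::-1])
for r in models.spot_point("gate_tab","wrist")[:2]: print(round(r["p"],2),np.round(r["pixel"]),st(at_z("wrist",r["pixel"],.078)))
p=cams.camera_params("wrist");K=np.array(p["K"]);Rc=np.array(p["rotation"]);o=np.array(p["position"])
v,u=np.mgrid[0:420,0:560];c=np.stack([(u-K[0,2])/K[0,0],-(v-K[1,2])/K[1,1],-np.ones(u.shape)],-1)*d[...,None]
P=c@Rc.T+o; xy=(P[...,:2]-O)@np.stack([X,Y],1)
m=(d>0)&(P[...,2]>.088)&(P[...,2]<.1)&(xy[...,1]>110)if 0 else (d>0)&(P[...,2]>.088)&(P[...,2]<.1)&(xy[...,1]>.11)&(xy[...,1]<.17)&(abs(xy[...,0])<.04)
print(m.sum(), cv2.minAreaRect((xy[m]*1000).astype(np.float32)) if m.sum()>5 else "")
E
python3 tab.py
```

```text
17.1 tcp [ -0.9 137.6] z 0.15685359738543403 xaxis [1000.     2.6] w 0.9983839884534652 F [-0.82170071  0.30719927  0.13840179] 0.0
0.7 [287. 202.] [  0.2 133.2]
541 ((-2.2820262908935547, 136.32505798339844), (7.228940486907959, 43.58879470825195), 89.9438247680664)
```

View pics/e.png

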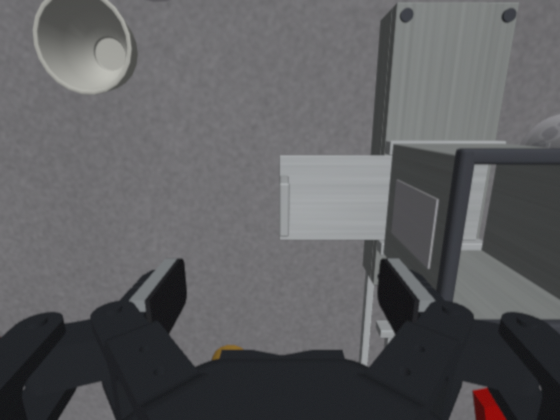

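The tab's top edge is at (285,205), lying between the open fingers. Descend and close on it.

Request:
{"api": "arm_command", "payload": {"rows": [[-1, 1, 45, 0, 1], [-1, 1, 85, 0, 1], [-1, 1, 95, 0, 1], [-1, 1, 95, 0, 0.3], [-1, 1, 95, 0, 0], [-1, 1, 95, 0, -0.5], [-1, 1, 95, 0, -1], [-1, 1, 95, 0, -1]], "force": 60}}

```text
t: 18.0
tcp_pos: [0.4879, 0.1604, 0.0634]
eef_rot: [[0.157, 0.988, 0.002], [0.988, -0.157, -0.0], [0.0, 0.002, -1.0]]
contact_force: [-0.7, -0.1, -0.5]
width: 0.139
finger_force: 0.0
```

Request:
{"api": "arm_command", "payload": {"rows": [[0, 0, 0, 0, -1], [0, 0, 0, 0, -1], [0, 0, 0, 0, -1], [0, 0, 0, 0, -1]]}}

```text
t: 18.4
tcp_pos: [0.4872, 0.1604, 0.0622]
eef_rot: [[0.157, 0.988, -0.0], [0.988, -0.157, -0.0], [-0.0, -0.0, -1.0]]
contact_force: [-0.1, 0.2, -0.3]
width: 0.0
finger_force: 0.0
```

Run:
```python
from h import *
im,d=cams.grab_frame("scene"); iw,dw=cams.grab_frame("wrist")
p=cams.camera_params("scene");K=np.array(p["K"]);R=np.array(p["rotation"]);o=np.array(p["position"])
def proj(P):
    q=R.T@(np.array(P)-o); return K[0,0]*q[0]/-q[2]+K[0,2],-K[1,1]*q[1]/-q[2]+K[1,2]
T=env.observe()["tcp_pos"]; print("tcp px",proj(T),"19 up",proj(T+[0,0,.019]))
a=im[110:250,210:350,::-1].copy(); a=cv2.resize(a,(460,460),interpolation=cv2.INTER_CUBIC)
s=460/140
u,v=proj(T); cv2.drawMarker(a,(int((u-210+.5)*s),int((v-110+.5)*s)),(0,0,255),cv2.MARKER_CROSS,14,1)
w=cv2.resize(iw[:,:,::-1],(340,255)); ob=np.zeros((460,800,3),np.uint8); ob[:,:460]=a; ob[:255,460:]=w; cv2.imwrite("pics/f.png",ob)
```

```text
tcp px (np.float64(282.7842402441165), np.float64(186.12199796948929)) 19 up (np.float64(282.84922584667004), np.float64(180.0749208518506))
```

View pics/f.png

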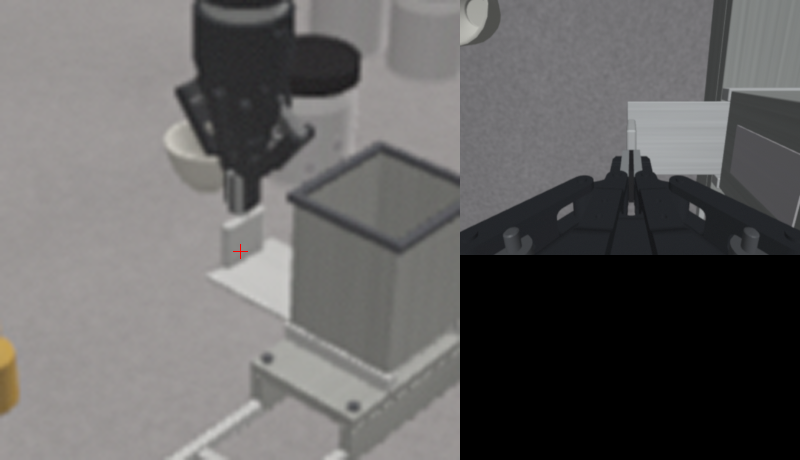

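The scene crop shows the real finger tips at (240,210), just above the tab's top edge. The reported TCP (red cross) is about 35 mm too low, which also explains the first miss on the bar. I'll open, go 30 mm lower and close.

Request:
{"api": "arm_command", "payload": {"rows": [[0, 0, 0, 0, 0.2], [0, 0, 0, 0, 0.2], [0, 0, 0, 0, 0.2], [0, 0, 0, 0, 0.2], [0, 0, 20, 0, 0.2], [0, 0, 30, 0, 0.2], [0, 0, 30, 0, -0.5], [0, 0, 30, 0, -1]]}}

```text
t: 19.3
tcp_pos: [0.487, 0.1603, 0.0324]
eef_rot: [[0.157, 0.988, -0.0], [0.988, -0.157, -0.0], [-0.0, -0.0, -1.0]]
contact_force: [0.1, 0.1, 0.4]
width: 0.269
finger_force: 0.0
```

Request:
{"api": "arm_command", "payload": {"rows": [[0, 0, 0, 0, -1], [0, 0, 0, 0, -1], [0, 0, 0, 0, -1], [0, 0, 0, 0, -1], [0, 0, 0, 0, -1]]}}

```text
t: 19.8
tcp_pos: [0.4877, 0.1604, 0.0331]
eef_rot: [[0.157, 0.988, 0.001], [0.988, -0.157, -0.0], [0.0, 0.001, -1.0]]
contact_force: [-1.7, 0.9, 5.8]
width: 0.08
finger_force: 61.1
```

Request:
{"api": "arm_command", "payload": {"rows": [[0, -4, 0, 0, -1], [0, -10, 0, 0, -1], [0, -17, 0, 0, -1], [0, -24, 0, 0, -1], [0, -31, 0, 0, -1], [0, -36, 0, 0, -1], [0, -40, 0, 0, -1], [0, -42, 0, 0, -1]]}}

```text
t: 20.6
tcp_pos: [0.446, 0.167, 0.0331]
eef_rot: [[0.157, 0.988, 0.002], [0.988, -0.157, -0.0], [-0.0, 0.002, -1.0]]
contact_force: [4.4, -2.7, 6.0]
width: 0.078
finger_force: 61.0
```

Request:
{"api": "arm_command", "payload": {"rows": [[0, -1, 0, 0, -1], [0, -2, 0, 0, -1], [0, -3, 0, 0, -1], [0, -4, 0, 0, -1]]}}

```text
t: 21.0
tcp_pos: [0.4422, 0.1676, 0.0331]
eef_rot: [[0.157, 0.988, 0.002], [0.988, -0.157, -0.0], [0.0, 0.002, -1.0]]
contact_force: [3.1, -1.9, 6.0]
width: 0.078
finger_force: 61.1
```

Request:
{"api": "arm_command", "payload": {"rows": [[0, -1, 0, 0, -1], [0, -2, 0, 0, -1]]}}

```text
t: 21.2
tcp_pos: [0.4417, 0.1677, 0.0331]
eef_rot: [[0.158, 0.987, 0.005], [0.987, -0.158, -0.001], [0.0, 0.005, -1.0]]
contact_force: [15.6, -1.9, -2.1]
width: 0.08
finger_force: 60.0
```

Request:
{"api": "arm_command", "payload": {"rows": [[0, -0.7, 0, 0, -1], [0, -0.7, 0, 0, -1], [0, -0.7, 0, 0, -1]]}}

```text
t: 21.5
tcp_pos: [0.4417, 0.1677, 0.0331]
eef_rot: [[0.158, 0.987, 0.006], [0.987, -0.158, -0.001], [0.0, 0.006, -1.0]]
contact_force: [15.1, -2.4, -3.1]
width: 0.075
finger_force: 60.0
```

Request:
{"api": "arm_command", "payload": {"rows": [[0, 2, 0, 0, -1], [0, 2, 0, 0, -0.6], [0, 2, 0, 0, -0.2], [0, 2, 0, 0, 0], [0, 2, 0, 0, 0], [0, 2, -40, 0, 0], [0, 2, -90, 0, 0], [0, 2, -130, 0, 0]]}}

```text
t: 22.3
tcp_pos: [0.4408, 0.1678, 0.1644]
eef_rot: [[0.157, 0.988, 0.0], [0.988, -0.157, -0.0], [0.0, 0.0, -1.0]]
contact_force: [1.5, -0.3, 0.5]
width: 0.503
finger_force: 0.0
```

```bash
sed -i 's/pics\/e.png/pics\/g.png/; s/<.17)/<.21)/' tab.py; python3 tab.py; python3 look.py g top | grep -v wrist
```

```text
22.3 tcp [ -2.6 183.1] z 0.16439570945247897 xaxis [1.e+03 3.e-01] w 0.5025391963348403 F [ 1.47433927 -0.28504281  0.50215108] 0.0
0.83 [284. 200.] [ -0.2 178. ]
530 ((0.07002639770507812, 179.60299682617188), (7.447847843170166, 43.69590377807617), 89.89472961425781)
22.4 tcp [ -1.9 180.2] z 0.16814886678798022 xaxis [1.e+03 3.e-01] w 0.49831093087065875 F [ 0.37399759  0.23853569 -0.45973881] 0.0
top tunnel_mouth 0.87 [274. 192.] [-84.7   0.8]
top tray_center 0.65 [357. 157.] [-325.6 -152.8]
top tray_center 0.16 [415. 180.] [-520.7 -109.3]
top bar_grip 0.86 [371. 267.] [-418.6  185.2]
top bar_grip 0.78 [347. 202.] [-316.1   -1.5]
top bar_head 0.89 [351. 313.] [-382.3  338.2]
top bar_head 0.59 [296. 196.] [-156.6    3.2]
top gate_tab 0.78 [236. 245.] [  0.3 186.7]
top gate_tab 0.57 [346. 204.] [-309.9    8.4]
```

```bash
python3 tab.py
python3 - <<'E'
exec(open("fit.py").read().replace("top0","gtop").replace(".42,.53",".38,.53"))
E
```

```text
22.7 tcp [ -2.8 183.7] z 0.1606876496099453 xaxis [1.e+03 1.e-01] w 0.4978190520063663 F [-0.68060804 -0.25865647 -0.15885962] 0.0
0.55 [284. 202.] [ -1.1 182.8]
535 ((-0.6570072174072266, 182.88705444335938), (43.64175033569336, 7.334732532501221), 0.22348016500473022)
roof 2025 [0.6218 0.1777 0.0461] [[0.608, 0.179], [0.251, 0.138], 81.159]
hopper 421 [0.6236 0.1419 0.1725] [[0.622, 0.141], [0.109, 0.102], 80.81]
tab 6 [0.4367 0.1512 0.0924] [[0.437, 0.151], [0.007, 0.003], 89.572]
guides+tray 500 [ 0.5898 -0.0457  0.0114] [[0.596, -0.035], [0.148, 0.188], 0.241]
```

The tab reads 182.9 mm, which matches where the stop was felt, so the gate stayed out. The robot touches nothing; handing in.

```bash
python3 -c "
from plant import order
print(order.hand_in())"
```

```text
the job is handed in; nothing more can be done
None
```

The job is handed in: the tray was pushed until the buffer met its solid stop (about 19 N), the push bar lies on the table outside the tunnel, and after that the gate was pulled to its end stop; no verdict was returned, and the docking itself was judged by feel, not seen.

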